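# Put the washed saucers away in the bifold cupboard

### The arm

A 6-joint arm with a two-finger parallel gripper is mounted at the origin on the work surface. World frame = base frame: x ahead of the robot, y to its left, z up, the work surface at z = 0. Lengths are in mm, angles in rad, forces in N, time in s.
With the tool pointing down it reaches from about 300 to 875 mm from the base axis. Payload 6.4 kg.
Tool frame: the origin (TCP) lies at the very end of the fingers, on their centre line; the grasp point (between the pads) lies 19 mm behind it; z points along the fingers, y is the line along which they close (so a half turn about z gives the same grasp; the last joint's range is limited). The gripper opens to 85 mm and grips with 20 to 120 N. Pads are 22 mm wide; open, the fingers measure 114 mm over their backs; the gripper's body (76 mm by 85 mm) begins 54 mm behind the grasp point. The pads swing forward as they close: fully open they stand 13 mm farther back than shut.
Start: joints at [1.046, 0.181, 1.607, -0, 1.354, -0.206], TCP at [180.209, 546.046, 231.288] pointing down, gripper open.
Joint ranges: [-2.99, 2.99], [-0.89, 2.07], [0.3, 2.58], [-1.14, 4.28], [0, 2.63], [-3.12, 3.12]. Speed limits (rad/s): [2.57, 2.57, 3.01, 3.14, 3.14, 3.14].

### API

Orientations are given as [roll, pitch, yaw] about the fixed x, y, z axes, in that order (R = Rz(yaw) Ry(pitch) Rx(roll)).
In Python, from bench import env gives the robot as it stands.
- The arm moves only by the tool step_arm, never from a script. Its argument "rows" is one flat list of numbers, 6 for each row, row after row: the shift along the tool's x, y, z in mm, then the turn, a rotation vector about the tool's x, y, z in degrees. In form: [tx, ty, tz, rx, ry, rz, tx, ty, tz, rx, ry, rz, ...]. A call has 1 to 12 rows; each row is the pose to reach, as a shift and turn from the pose commanded when the call began, along the tool's axes at that moment; what a row does not reach only later rows make up. A row lasts 1/10 s, in which the tool goes at most 50 mm and 8.59 degrees, less where a joint would pass 70% of its speed; a pose out of reach is approached as far as the arm can. A call with a gripper value outside its range is refused whole. "hand" is the gripper's target within -1 to 1 (fully open at 1, half-way at 0, shut at -1), set as the call begins (left out, the last holds). The fingers move at their own pace and stop on an object; the grip force is fixed at half the most. Time passes only in rows, so rows that repeat a pose let the fingers close. It gives the time, the measured TCP pose, the force, the opening and the grip force at its end, in the units of the state.
- env.read_state(): the state, without advancing time (a new reading comes with each control period).
- env.get_image(name): name is "scene" or "top"; returns a dict with "color" (480x640x3 uint8, red, green, blue), "fx", "fy", "cx", "cy" (pixels), "world_to_cam" (4x4, takes a point from world to camera coordinates). Camera axes: x right, y down, z forward; pixel columns grow to the right and rows downward; lengths in mm; the calibration is good to about 2 mm. A picture is of the moment at which its call begins. There is no depth.
- env.hand_in(): hands the job in; it is judged then, once.
The state is a dict: "t": time; "joint_positions": joint angles; "dq": joint speeds; "tau": joint torques, N m; "eef_pos": TCP position; "tcp_rot": TCP orientation; "force": force on the tool from outside, world axes, zero at the start; "torque": the same for the moment, N m; "width": opening from 0.0 (shut) to 1.0 (fully open); "gripper_force": force on a finger pad.
Only numpy, scipy, OpenCV 4.12 (cv2) and the standard library are available. Lean on these libraries where they do the work, as an engineer would, in place of code of your own. Each camera call takes 0.05 s, during which the arm holds its last target. There are 200 camera calls.

### The job

Fold the red bifold door of the coffee cupboard fully open, then stand the red and the blue saucer from the drainer upright in the two empty slots of the wire rack inside, one to a slot, and leave the door open. They are ceramic: set them down gently, and do not disturb the white saucer already in the rack, nor the milk pitcher, the portafilter and the tamper on the bench.

Things in the scene. Friction and masses are not known exactly. Their poses are not given: they have to be found in the camera images.
- cupboard: Fixed low stainless counter cupboard, 240 deep (x) x 424 wide (y) x 300 high, red bifold door. Origin: centre of its underside; its front is the plane x = -120, facing -x. Floor 12 thick; side walls 12 thick (inside y -200 to 200). Header with track over the opening: 265 to 298 high, x -136 to -108. On top: wire bars, a rail round the edge up to 334 high, upturned cups near the back up to 355.
- jamb_panel (a joint): Fold angle a of the door, rad: 0 shut, 1.5 fully folded open (stop). Two red panels, each 200 wide, 14 thick, 16 to 263 high. The jamb panel turns by a about point door_pivot, swinging out to cupboard -x; the lead panel turns by a the other way, its far end sliding in the track towards -y. Light friction, no spring: stays as left. Folded, both stand out square to the front at its -y side.
- door_pivot (a point): Point on the jamb panel's vertical pivot axis, at cupboard x = -120, y = -200 (in the plane of the panels' back faces), 216 high.
- door_fold (a point): Point on the vertical hinge axis between the two panels, 216 high. At fold angle a it is at cupboard x = -120 - 200 sin a, y = -200 + 200 cos a.
- door_handle (a point): Grip point on the steel T-bar pull: a vertical round bar, 11 in diameter, 145 to 260 high, at mid-width of the lead panel, axis 35 off its outer face, on one stem (10 in diameter) 203 high. The point is on the bar's axis, 243 high. At fold angle a it is at cupboard x = -120 - 100 sin a - 49 cos a, y = -200 + 300 cos a + 49 sin a; folded open it is on the pair's +y side.
- rack: Fixed steel wire rack on the cupboard's floor, 110 (x) x 176 (y). Origin: centre of its underside, 12 above the bench. Three slots, 48 apart along y, open along x (towards the cupboard's front). A saucer stands on its rim on two wires along y at x = +-38 (top 20 above the origin), between hairpin tines 84 high at x = +-48. Clear gap between tines in a slot: 16, for a saucer 8.5 thick over its foot.
- rack_slot0 (a point): Middle of the slot at rack y = -48, taken by the white saucer.
- rack_slot1 (a point): Middle of a saucer seated in the empty middle slot, rack y = 0 (73.4 above the rack's origin).
- rack_slot2 (a point): Middle of a saucer seated in the empty slot at rack y = +48 (73.4 above the rack's origin).
- saucer_red: Red ceramic saucer, 130 in diameter, about 0.2 kg: a flat rim plate 6.5 thick (2 to 8.5 above the underside), on a foot 64 in diameter and 2 high. Origin: centre of its underside (foot); z points out of its top side. Starts leaning in the drainer.
- saucer_red_mid (a point): Middle of the red saucer's 6.5 thick rim plate, 5.25 along z from its origin.
- saucer_blue: Blue ceramic saucer, same shape as the red one.
- saucer_blue_mid (a point): Middle of the blue saucer's rim plate, 5.25 along z from its origin.
- saucer_white: White saucer of the same shape, already standing in the rack's slot at y = -48. Leave it.
- drainer: Fixed wire drainer in a black tray, 210 (x) x 160 (y). Origin: centre of its underside. Two slots (saucer middles at x = -20 and +44, 83 high) hold the saucers leaning 0.45 rad from vertical, tops towards -x, foot side towards -x. Inclined wires, 5 thick, at y = +-46 hold them: 92 high on the -x side, 79 on the +x side. Which saucer is in which slot varies.
- pitcher: Steel milk pitcher, 82 in diameter, 105 high, with a handle; origin: centre of its underside. Leave it.
- portafilter: Portafilter lying on the bench: steel basket 74 in diameter, 42 high, black handle along its x to 178; origin under the basket's centre. Leave it.
- tamper: Dark wooden tamper, 58 in diameter, 88 high; origin: centre of its underside. Leave it.
Things that resemble listed ones, but are neither listed nor needed, are in the scene too. Leave any green or yellow look-alike of the saucer_blue alone.

How it is judged:
By the outcome, as a careful person would: the job done as asked, in the order asked, and still so for the second after the job is handed in, with the robot touching nothing.
It also fails if it takes over 72 s, if anything falls off the work surface, if the arm or the gripper's body presses on something with over 40 N, if the wrist force passes 120 N, or if a joint passes its speed limit or range.

## Working session

There is one attempt and no reset: what is moved stays moved. The work goes in short steps, Python scripts to look and compute and a tool call to move; the robot and the scene stay as the last step left them, time stands still between calls to the robot, and variables do not carry over. Pictures are saved under pics/ and viewed, at most 10 in all, crops included, and the job is handed in when it is done.

Besides the shell and the picture viewer there is one more tool, called by a JSON object that holds its "name" and its "arguments", one argument or row to a line. step_arm: Moves the arm, as the interface text tells. Its arguments: {"type":"object","properties":{"rows":{"type":"array"},"hand":{"type":"number"}},"required":["rows"]}

```bash
ls; mkdir -p pics; python3 - <<'E'
from bench import env
import cv2,numpy as np
for n in("scene","top"):
    d=env.get_image(n);cv2.imwrite(f"pics/{n}0.png",d["color"][:,:,::-1])
    print(n,d["fx"],d["fy"],d["cx"],d["cy"],np.round(d["world_to_cam"],4).tolist())
print(env.read_state())
E
```

```text
pics
scene 582.5288125793304 582.5288125793304 315.62961989802557 241.48854531262975 [[-0.7255, 0.6882, 0.0029, 516.4237], [0.5216, 0.5527, -0.6499, -105.7932], [-0.4489, -0.4701, -0.76, 1807.0716], [0.0, 0.0, 0.0, 1.0]]
top 575.6179315112947 575.6179315112947 314.4135465023983 233.84460890218844 [[0.052, -0.9986, 0.0058, -189.2171], [-0.9758, -0.052, -0.2122, 600.8325], [0.2122, 0.0054, -0.9772, 1426.1479], [0.0, 0.0, 0.0, 1.0]]
{'t': 0.1, 'joint_positions': array([ 1.04567472e+00,  1.81481139e-01,  1.60789792e+00,  3.10993075e-05,
        1.35383304e+00, -2.06303678e-01]), 'dq': array([ 0.00084048, -0.00187758, -0.00184683, -0.00092668,  0.00153914,
       -0.00028479]), 'tau': array([ 1.22912676e-03, -4.45872009e+01, -3.52241492e+01, -3.18878620e-04,
        4.10228939e-03,  3.91485457e-05]), 'eef_pos': array([179.95000846, 545.58911381, 230.47104164]), 'tcp_rot': array([-3.14001377e+00, -3.61447855e-04,  2.82276772e+00]), 'force': array([-0.28712722,  0.73512619, -1.18497944]), 'torque': array([-0.01456823,  0.05144802,  0.03321011]), 'gripper_force': 0.0, 'width': 1.0031850195213363}
```

View pics/scene0.png

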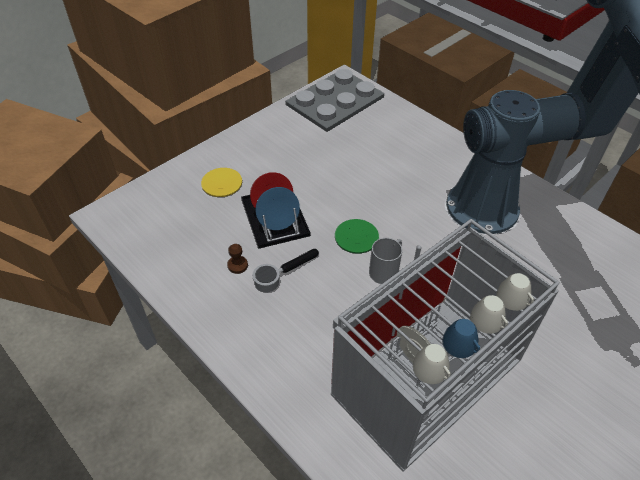

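View pics/top0.png

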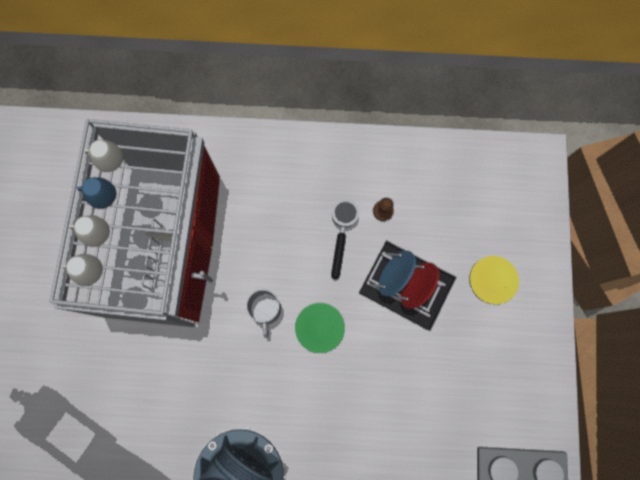

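```bash
cat > m.py <<'E'
import cv2,numpy as np
def crop(im,x0,y0,w,h,W,H):
    c=cv2.resize(im[y0:y0+h,x0:x0+w],(W,H),interpolation=cv2.INTER_CUBIC)
    for v in range(-(-x0//20)*20,x0+w,20):
        p=int((v-x0+.5)*W/w);cv2.line(c,(p,0),(p,5),(0,255,255),1);cv2.putText(c,str(v),(p,14),0,.3,(0,255,255),1)
    for v in range(-(-y0//20)*20,y0+h,20):
        p=int((v-y0+.5)*H/h);cv2.line(c,(0,p),(5,p),(0,255,255),1);cv2.putText(c,str(v),(6,p+4),0,.3,(0,255,255),1)
    return c
E
python3 - <<'E'
from m import *
t=cv2.imread("pics/top0.png");s=cv2.imread("pics/scene0.png")
a=crop(t,50,110,180,225,480,600)
b=np.vstack([crop(t,350,235,120,112,320,300),crop(s,235,165,85,80,320,300)])
cv2.imwrite("pics/c1.png",np.hstack([a,b]))
cv2.imwrite("pics/c2.png",crop(s,325,215,240,180,800,600))
E
```

```text
(no output)
```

View pics/c1.png

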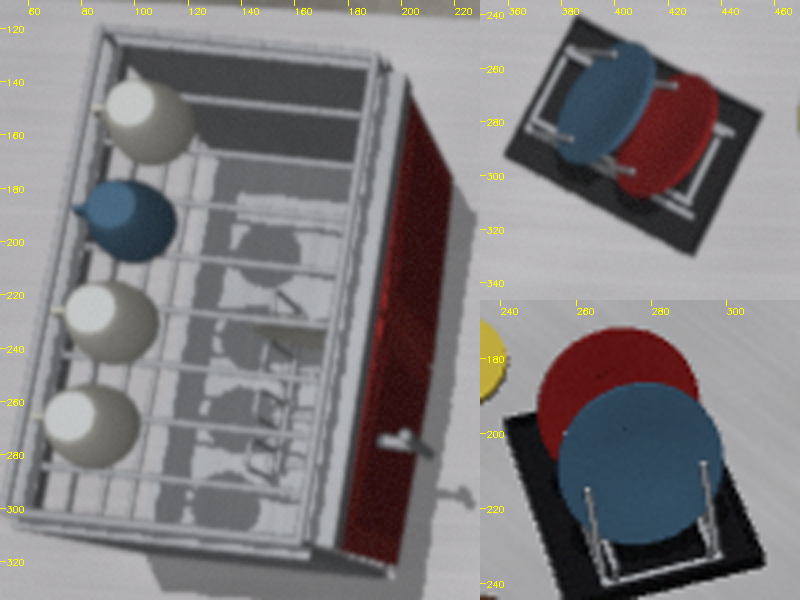

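View pics/c2.png

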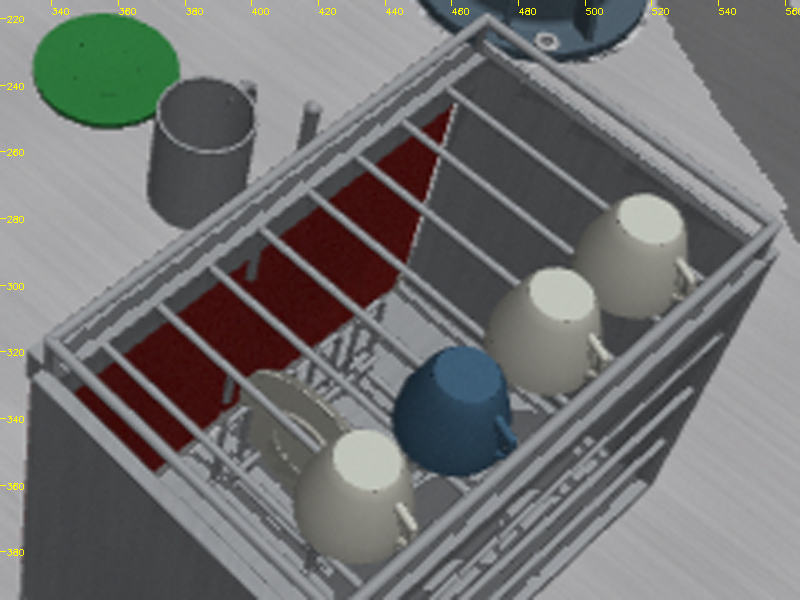

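```bash
cat >> m.py <<'E'
CAM={"scene":(582.529,315.63,241.489,[[-0.7255,0.6882,0.0029,516.4237],[0.5216,0.5527,-0.6499,-105.7932],[-0.4489,-0.4701,-0.76,1807.0716]]),
"top":(575.618,314.414,233.845,[[0.052,-0.9986,0.0058,-189.2171],[-0.9758,-0.052,-0.2122,600.8325],[0.2122,0.0054,-0.9772,1426.1479]])}
def proj(c,P):
    f,cx,cy,M=CAM[c];M=np.array(M);q=np.atleast_2d(P)@M[:,:3].T+M[:,3]
    return np.c_[cx+f*q[:,0]/q[:,2],cy+f*q[:,1]/q[:,2]]
def ray(c,uv,z):
    f,cx,cy,M=CAM[c];M=np.array(M);R=M[:,:3];o=-R.T@M[:,3];d=R.T@np.array([(uv[0]-cx)/f,(uv[1]-cy)/f,1]);return o+d*(z-o[2])/d[2]
def W(pose,l):
    x,y,a=pose;l=np.atleast_2d(l);c,s=np.cos(a),np.sin(a);return np.c_[x+c*l[:,0]-s*l[:,1],y+s*l[:,0]+c*l[:,1],l[:,2]]
E
python3 - <<'E'
from m import *
from scipy.optimize import least_squares as LS
obs=[("top",(220.6,179.4),(-134,-200,16)),("top",(197.4,324.5),(-134,200,16)),("top",(203.7,146.4),(-134,-200,263)),
("top",(192.5,274),(-169,100,260)),
("top",(88.6,121.2),"b-"),("top",(191.7,131.4),"f-"),("top",(166,317.4),"f+"),("top",(56.7,305.7),"b+"),
("scene",(471,220),"f+"),("scene",(557.5,281.6),"b+"),("scene",(340.6,318),"f-")]
def pt(l,e):
    if not isinstance(l,str): return l
    return ((-1 if l[0]=="f" else 1)*(120-e),(1 if l[1]=="+" else -1)*(212-e),332)
def f(p): return np.concatenate([(proj(c,W(p[:3],[pt(l,p[3])]))[0]-np.array(u)) for c,u,l in obs])
r=LS(f,[400,250,1.5,3],loss="soft_l1");print(np.round(r.x,3),np.round(r.fun.reshape(-1,2),1).tolist())
cup=r.x[:3]
tr=[(388.6,241.4),(455.7,277.4),(429.9,330.6),(359.4,293.1)]
# +x,-y ; upleft corner etc
tl=[(105,-80),(-105,-80),(-105,80),(105,80)]
for z in(4,10,16):
    g=lambda p:np.concatenate([(proj("top",W(p,[(*l,z)]))[0]-np.array(u)) for u,l in zip(tr,tl)])
    r=LS(g,[450,-250,1.08]);print(z,np.round(r.x,3),np.round(r.fun,1))
    for xs in(-20,44):
        print(proj("top",W(r.x,[(xs,0,83)])),proj("scene",W(r.x,[(xs,0,83)])))
for n,uv in(("pitcher",(263,305)),):print(n,ray("top",uv,105))
print("green",ray("top",(320,328),5),"tamper",ray("top",(384,208),60),"pf",ray("top",(345,214),42),ray("top",(336,277),20))
print("rack proj",proj("top",W(cup,[(0,0,96),(0,-48,96),(0,48,96)])),proj("scene",W(cup,[(0,-48,85)])))
E
```

```text
[570.434 250.478   1.52    8.277] [[0.2, -1.6], [2.3, 0.5], [0.7, -1.4], [8.5, 0.7], [-0.1, -0.1], [-2.7, -0.3], [-6.5, -0.6], [-4.9, -0.1], [2.3, -0.8], [-0.1, -2.4], [-0.4, -0.4]]
4 [ 497.339 -412.709    1.121] [-1.7 -0.8  1.4  0.5  0.5  0.7 -0.2 -0.5]
[[420.58576898 285.10551581]] [[270.34652117 193.28471715]]
[[397.90323025 272.92995208]] [[275.99858002 208.16212448]]
10 [ 496.555 -411.728    1.121] [-1.8 -1.   1.6  0.5  0.6  0.9 -0.4 -0.5]
[[420.19155971 285.39505424]] [[270.76295333 193.32672894]]
[[397.50798154 273.21731418]] [[276.42554876 208.20599767]]
16 [ 495.772 -410.747    1.121] [-1.9 -1.2  1.8  0.4  0.7  1.1 -0.6 -0.5]
[[419.79725701 285.68459973]] [[271.179405   193.36877242]]
[[397.11263838 273.50468612]] [[276.85254181 208.2499035 ]]
pitcher [416.22055444 -40.94959537 105.        ]
green [ 373.11052485 -184.59785697    5.        ] tamper [ 690.14438775 -336.26302731   60.        ] pf [ 673.0412862  -235.43676698   42.        ] [ 506.82239249 -219.7966045    20.        ]
rack proj [[152.52895838 238.12117282]
 [155.58025245 219.75956209]
 [149.43474524 256.74105543]] [[418.78572002 370.50585552]]
```

```bash
python3 - <<'E'
from m import *
for n,c,u,z in [("b-","top",(88.6,121.2),332),("f-","top",(191.7,131.4),332),("f+","top",(166,317.4),332),("b+","top",(56.7,305.7),332),
("f+","scene",(471,220),332),("b+","scene",(557.5,281.6),332),("f-","scene",(340.6,318),332),("pb-","top",(220.6,179.4),16),("pb+","top",(197.4,324.5),16),("pt-","top",(203.7,146.4),263),("h","top",(192.5,274),260)]:
    print(n,c,np.round(ray(c,u,z)))
E
```

```text
b- top [779. 351. 332.]
f- top [768. 122. 332.]
f+ top [361. 136. 332.]
b+ top [373. 362. 332.]
f+ scene [367. 147. 332.]
b+ scene [378. 376. 332.]
f- scene [768. 130. 332.]
pb- top [759. 107.  16.]
pb+ top [365. 133.  16.]
pt- top [760. 108. 263.]
h top [463. 106. 260.]
```

```bash
python3 - <<'E'
from m import *
from scipy.optimize import least_squares as LS
obs=[("top",(220.6,179.4),(-134,-200,16)),("top",(197.4,324.5),(-134,200,16)),("top",(203.7,146.4),(-134,-200,263)),
("top",(201,274.5),(-169,100,260)),
("top",(88.6,121.2),"b-"),("top",(191.7,131.4),"f-"),("top",(166,317.4),"f+"),("top",(56.7,305.7),"b+"),
("scene",(471,220),"f+"),("scene",(557.5,281.6),"b+"),("scene",(340.6,318),"f-")]
def pt(l,e):
    if not isinstance(l,str): return l
    return ((-1 if l[0]=="f" else 1)*(120-e),(1 if l[1]=="+" else -1)*(212-e),332)
def f(p): return np.concatenate([(proj(c,W(p[:3],[pt(l,p[3])]))[0]-np.array(u)) for c,u,l in obs])
r=LS(f,[400,250,1.5,3],loss="soft_l1");print(np.round(r.x,3),np.round(r.fun.reshape(-1,2),1).tolist())
cup=r.x[:3]; a=cup[2]
w=ray("top",(146,233),85);d=w[:2]-cup[:2]
print("white back end local",d@[np.cos(a),np.sin(a)],d@[-np.sin(a),np.cos(a)])
t=cv2.imread("pics/top0.png");s=cv2.imread("pics/scene0.png")
tt=cv2.resize(t[110:335,50:230],None,fx=4,fy=4,interpolation=3);
def line(im,c,P,off,k,col):
    q=((proj(c,W(cup,P))-off+.5)*k).astype(int);cv2.polylines(im,[q.reshape(-1,1,2)],False,col,1,cv2.LINE_AA)
T=cv2.resize(t[170:335,110:230],(436,600),interpolation=3);kT=600/165
S=cv2.resize(s[290:400,370:442],(393,600),interpolation=3)[:, :364];kS=600/110
S=np.ascontiguousarray(S)
th=np.linspace(0,2*np.pi,40)
for im,c,o,k in((T,"top",(110,170),kT),(S,"scene",(370,290),kS)):
    for xr in(-20,):
      for i,yy in enumerate((-48,0,48)):
        line(im,c,np.c_[xr+65*np.cos(th),0*th+yy,85.4+65*np.sin(th)],o,k,[(0,0,255),(0,255,0),(255,0,0)][i])
    line(im,c,[(-134,-200,263),(-134,200,263),(-134,200,16),(-134,-200,16),(-134,-200,263)],o,k,(0,255,255))
cv2.imwrite("pics/c3.png",np.hstack([T,S]))
E
```

```text
[570.229 249.9     1.522   8.23 ] [[0.3, -1.6], [2.6, 0.5], [0.9, -1.4], [0.4, 0.2], [-0.0, 0.0], [-2.6, -0.4], [-6.1, -0.5], [-4.6, 0.1], [2.0, -1.1], [-0.3, -2.7], [-0.5, -0.4]]
white back end local 22.526323135999778 -13.603583159790398
```

View pics/c3.png

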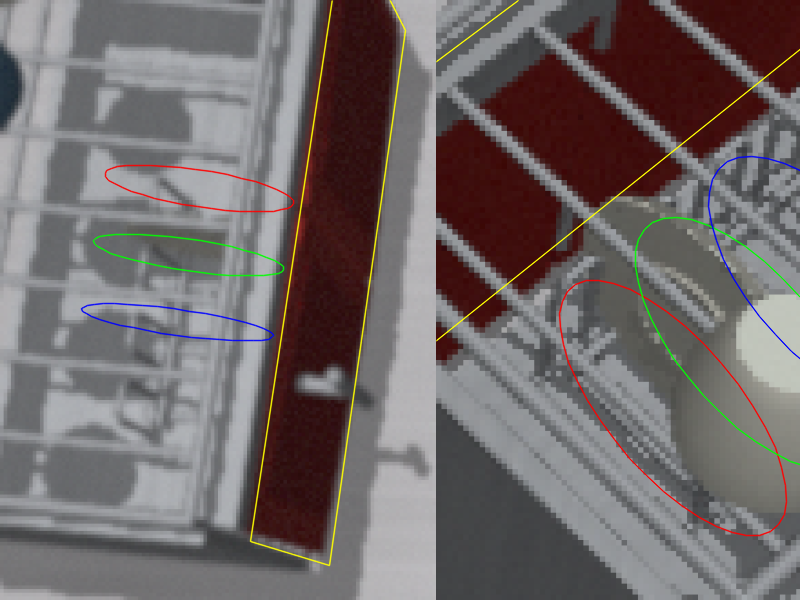

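```bash
python3 - <<'E'
from m import *
from scipy.optimize import least_squares as LS
cup=(570.2,249.9,1.522)
P=np.array([(583,225),(600,203),(622,197),(650,206),(597,250),(640,330),(668,362)])
P=(P-[436,0])/(600/110)+[369.5,289.5]
th=np.linspace(0,2*np.pi,720)
def ell(c,x,y,yaw): 
    return proj(c,W(cup,np.c_[x+65*np.cos(th)*np.cos(yaw),y+65*np.cos(th)*np.sin(yaw),85.4+65*np.sin(th)]))
T=np.array([(155,240)])/ (600/165)+[109.5,169.5]
def f(p):
    e=ell("scene",*p,0);t=ell("top",*p,0)
    return np.r_[[np.min(np.linalg.norm(e-q,axis=1)) for q in P],t[:,0].min()-T[0,0]]
r=LS(f,[-40,0],diff_step=.02);print(r.x,np.round(r.fun,2))
from bench import env
E
```

```text
[-47.18883907  -4.51141774] [ 0.25  1.97  2.69  3.01  1.6   1.81  1.89 -5.89]
```

```bash
cat >> m.py <<'E'
from scipy.spatial.transform import Rotation as Ro
cup=(570.2,249.9,1.522)
def frame(zdir,ydir):
    z=np.array(zdir,float);z/=np.linalg.norm(z);y=np.array(ydir,float);y-=z*(y@z);y/=np.linalg.norm(y)
    return np.c_[np.cross(y,z),y,z]
def rel(st,p,R=None,q=None):
    R0=Ro.from_euler("xyz",st["tcp_rot"]).as_matrix()
    R=R0 if R is None else R
    t=R0.T@(np.array(p)-st["eef_pos"]);v=np.degrees(Ro.from_matrix(R0.T@R).as_rotvec())
    return np.round(np.r_[t,v],1).tolist()
def show(st):
    print(np.round(st["t"],2),"p",np.round(st["eef_pos"],1),"rot",np.round(st["tcp_rot"],3),"q",np.round(st["joint_positions"],2),"F",np.round(st["force"],1),"w",round(st["width"],3),"gf",round(st["gripper_force"],1))
def handle(a,z=230): return W(cup,[(-120-100*np.sin(a)-49*np.cos(a),-200+300*np.cos(a)+49*np.sin(a),z)])[0]
E
python3 - <<'E'
from m import *
from bench import env
st=env.read_state();show(st)
R=frame((0,0,-1),(-.9988,.0488,0));Rb=frame((0,0,-1),(.9988,-.0488,0))
h=handle(0);print(h)
print(rel(st,(h[0],h[1],430),R),rel(st,(h[0],h[1],430),Rb))
E
```

```text
0.1 p [180.  545.6 230.5] rot [-3.14  -0.     2.823] q [ 1.05  0.18  1.61  0.    1.35 -0.21] F [-0.3  0.7 -1.2] w 1.003 gf 0.0
[462.07572347  85.97885791 230.        ]
[-411.9, -348.3, -199.1, -0.0, -0.1, -105.5] [-411.9, -348.3, -199.1, -0.1, 0.0, 74.5]
```

{"name": "step_arm", "arguments": {
  "rows": [0,0,-200,0,0,0,0,0,-200,0,0,0,0,0,-200,0,0,0,0,0,-200,0,0,0,0,0,-200,0,0,0],
  "hand": 0.2
}}

```text
t: 0.6
eef_pos: [181.1, 547.8, 440.0]
tcp_rot: [3.128, 0.003, 2.823]
force: [-0.2, 0.4, 0.7]
width: 0.6
gripper_force: 0.0
```

{"name": "step_arm", "arguments": {
  "rows": [-410,-350,0,0,0,75,-410,-350,0,0,0,75,-410,-350,0,0,0,75,-410,-350,0,0,0,75,-410,-350,0,0,0,75,-410,-350,0,0,0,75,-410,-350,0,0,0,75,-410,-350,0,0,0,75,-410,-350,0,0,0,75,-410,-350,0,0,0,75,-410,-350,0,0,0,75,-410,-350,0,0,0,75]
}}

```text
t: 1.8
eef_pos: [461.3, 81.3, 429.5]
tcp_rot: [-3.139, 0.001, 1.508]
force: [0.2, 0.5, -0.2]
width: 0.6
gripper_force: 0.0
```

```bash
python3 - <<'E'
from m import *
from bench import env
d=env.get_image("top");im=cv2.imwrite("pics/t1.png",d["color"][:,:,::-1])
st=env.read_state();show(st)
R=frame((0,0,-1),(-.9988,.0488,0));Rb=frame((0,0,-1),(.9988,-.0488,0))
h=handle(0)
print(rel(st,(h[0],h[1],230),R),rel(st,(h[0],h[1],230),Rb))
E
```

```text
1.85 p [460.3  83.3 429.8] rot [-3.139 -0.     1.509] q [-0.08 -0.16  1.56 -0.    1.74 -0.01] F [-0.7  0.8 -0.2] w 0.598 gf 0.0
[2.8, 2.1, 199.8, -0.0, 0.2, 179.3] [2.8, 2.1, 199.8, -0.2, -0.0, -0.7]
```

{"name": "step_arm", "arguments": {
  "rows": [3,2,50,0,0,0,3,2,100,0,0,0,3,2,145,0,0,0,3,2,160,0,0,0,3,2,160,0,0,0]
}}

```text
t: 2.35
eef_pos: [459.3, 89.5, 268.0]
tcp_rot: [-3.135, -0.0, 1.516]
force: [-0.3, 0.1, -0.2]
width: 0.602
gripper_force: 0.0
```

```bash
python3 - <<'E'
from m import *
from bench import env
d=env.get_image("top");a=d["color"][:,:,::-1]
d=env.get_image("scene");b=d["color"][:,:,::-1]
cv2.imwrite("pics/c4.png",np.hstack([crop(a,150,220,100,100,400,400),crop(b,350,200,100,100,400,400)]))
show(env.read_state());print(proj("top",handle(0,260)),proj("top",env.read_state()["eef_pos"]),proj("scene",handle(0,260)))
E
```

```text
2.45 p [461.9  89.  272. ] rot [ 3.141 -0.     1.515] q [-0.06 -0.1   1.81  0.    1.43 -0.01] F [ 1.1 -0.4  1.1] w 0.601 gf 0.0
[[201.36477553 274.75194619]] [[198.95453228 273.9592815 ]] [[418.78230052 247.3809187 ]]
```

View pics/c4.png

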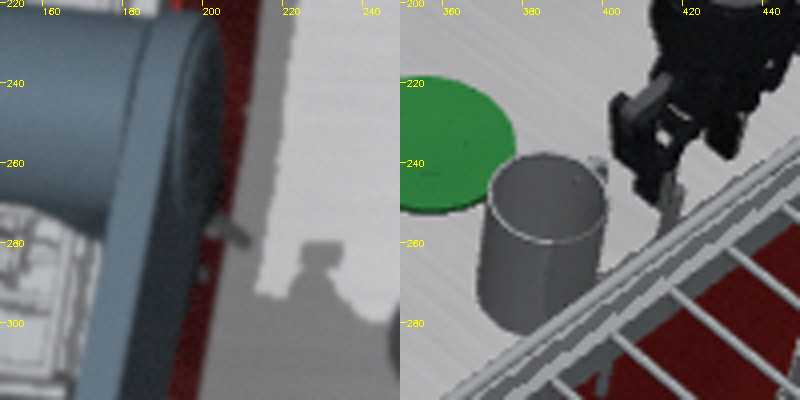

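{"name": "step_arm", "arguments": {
  "rows": [-3,0,20,0,0,0,-3,0,42,0,0,0,-3,0,42,0,0,0]
}}

```text
t: 2.75
eef_pos: [461.1, 85.5, 228.7]
tcp_rot: [-3.14, -0.0, 1.514]
force: [-0.3, 0.6, 0.4]
width: 0.6
gripper_force: 0.0
```

{"name": "step_arm", "arguments": {
  "rows": [0,0,0,0,0,0,0,0,0,0,0,0,0,0,0,0,0,0,0,0,0,0,0,0,0,0,0,0,0,0,0,0,0,0,0,0],
  "hand": -1
}}

```text
t: 3.35
eef_pos: [464.2, 84.6, 231.4]
tcp_rot: [3.135, 0.001, 1.513]
force: [5.1, -0.5, 0.8]
width: 0.106
gripper_force: 58.4
```

```bash
python3 - <<'E'
from m import *
from bench import env
st=env.read_state();show(st)
h0=handle(0)
for a in np.arange(.15,1.51,.15):print(round(a,2),rel(st,st["eef_pos"]+handle(a)-h0))
E
```

```text
3.35 p [464.2  84.6 231.4] rot [3.135e+00 1.000e-03 1.513e+00] q [-0.07 -0.06  1.86 -0.    1.33 -0.01] F [ 5.1 -0.5  0.8] w 0.106 gf 58.4
0.15 [-14.4, -3.8, -0.0, 0.0, 0.0, 0.0]
0.3 [-27.4, -0.8, 0.0, 0.0, 0.0, 0.0]
0.45 [-38.5, 8.9, 0.1, 0.0, 0.0, 0.0]
0.6 [-47.7, 25.1, 0.2, 0.0, 0.0, 0.0]
0.75 [-54.6, 47.6, 0.3, 0.0, 0.0, 0.0]
0.9 [-59.1, 75.6, 0.5, 0.0, 0.0, 0.0]
1.05 [-61.2, 108.8, 0.7, 0.0, 0.0, 0.0]
1.2 [-60.7, 146.1, 0.9, 0.0, 0.0, 0.0]
1.35 [-57.7, 187.0, 1.2, 0.0, 0.0, 0.0]
1.5 [-52.2, 230.4, 1.4, 0.0, 0.0, 0.0]
```

{"name": "step_arm", "arguments": {
  "rows": [-5,-2,0,0,0,0,-10,-3,0,0,0,0,-14,-4,0,0,0,0,-21,-3,0,0,0,0,-27,-1,0,0,0,0,-27,-1,0,0,0,0]
}}

```text
t: 3.95
eef_pos: [464.0, 58.7, 231.3]
tcp_rot: [3.13, -0.003, 1.513]
force: [17.9, 5.9, -7.9]
width: 0.103
gripper_force: 58.7
```

{"name": "step_arm", "arguments": {
  "rows": [-6,4,0,0,0,0,-11,10,0,0,0,0,-16,18,0,0,0,0,-20,26,0,0,0,0,-24,37,0,0,0,0,-27,48,0,0,0,0]
}}

```text
t: 4.55
eef_pos: [507.0, 28.5, 231.3]
tcp_rot: [3.139, -0.0, 1.514]
force: [-1.2, 2.9, 8.2]
width: 0.104
gripper_force: 60.0
```

{"name": "step_arm", "arguments": {
  "rows": [-2,13,0,0,0,0,-4,28,0,0,0,0,-6,44,0,0,0,0,-7,61,0,0,0,0,-7,79,0,0,0,0,-6,98,0,0,0,0,-5,118,0,0,0,0,-3,139,0,0,0,0,-1,156,0,0,0,0,-1,156,0,0,0,0]
}}

```text
t: 5.55
eef_pos: [664.2, 18.9, 231.2]
tcp_rot: [3.137, -0.001, 1.514]
force: [-0.8, 1.3, 6.8]
width: 0.108
gripper_force: 60.3
```

{"name": "step_arm", "arguments": {
  "rows": [1,10,0,0,0,0,2,18,0,0,0,0,3,26,0,0,0,0,3,28,0,0,0,0,3,28,0,0,0,0]
}}

```text
t: 6.05
eef_pos: [690.8, 21.5, 231.2]
tcp_rot: [3.139, -0.002, 1.515]
force: [0.4, 5.0, 5.0]
width: 0.106
gripper_force: 60.2
```

```bash
python3 - <<'E'
from m import *
from bench import env
st=env.read_state();show(st);print(handle(1.5),handle(1.45))
E
```

```text
6.05 p [690.8  21.5 231.2] rot [ 3.139e+00 -2.000e-03  1.515e+00] q [-0.14  0.43  1.29  0.    1.42 -0.09] F [0.4 5.  5. ] w 0.106 gf 60.2
[689.05918228  20.61386803 230.        ] [674.28570357  19.37268282 230.        ]
```

{"name": "step_arm", "arguments": {
  "rows": [1,4,0,0,0,0,1,7,0,0,0,0,1,7,0,0,0,0]
}}

```text
t: 6.35
eef_pos: [693.2, 21.6, 231.2]
tcp_rot: [-3.133, -0.001, 1.515]
force: [-21.5, 2.7, 15.5]
width: 0.105
gripper_force: 61.7
```

{"name": "step_arm", "arguments": {
  "rows": [0,-5,0,0,0,0,0,-5,0,0,0,0,0,-5,0,0,0,0],
  "hand": -0.45
}}

```text
t: 6.65
eef_pos: [691.9, 20.7, 229.5]
tcp_rot: [3.141, 0.0, 1.514]
force: [-0.6, 0.7, -0.1]
width: 0.277
gripper_force: 0.0
```

{"name": "step_arm", "arguments": {
  "rows": [0,0,-15,0,0,0,0,0,-50,0,0,0,0,0,-100,0,0,0,0,0,-150,0,0,0,0,0,-150,0,0,0]
}}

```text
t: 7.15
eef_pos: [694.4, 20.4, 391.2]
tcp_rot: [3.125, 0.001, 1.514]
force: [-0.3, 0.4, 0.9]
width: 0.274
gripper_force: 0.0
```

```bash
python3 - <<'E'
from m import *
from bench import env
a=env.get_image("top")["color"][:,:,::-1];b=env.get_image("scene")["color"][:,:,::-1]
cv2.imwrite("pics/t2.png",a);cv2.imwrite("pics/s2.png",b)
show(env.read_state())
E
```

```text
7.25 p [692.5  20.7 382.8] rot [3.136 0.    1.514] q [-0.14  0.37  1.07 -0.    1.69 -0.08] F [-0.9  0.9 -0.7] w 0.272 gf 0.0
```

```bash
cat >> m.py <<'E'
dr=(496.6,-411.7,1.121)
def vec(pose,v): return W((0,0,pose[2]),[v])[0]
def pickpose(xs,rtcp=43,s=1):
    mid=W(dr,[(xs,0,83)])[0];rad=vec(dr,(-np.sin(.45),0,np.cos(.45)));n=vec(dr,(np.cos(.45),0,np.sin(.45)))
    return mid+rad*rtcp,frame(-rad,s*n)
def placepose(x,y,th,rtcp=43,s=1,dz=0):
    R=frame(vec(cup,(np.cos(th),0,-np.sin(th))),s*vec(cup,(0,1,0)))
    return W(cup,[(x,y,85.4+dz)])[0]-R[:,2]*rtcp,R
E
python3 - <<'E'
from m import *
from bench import env
st=env.read_state();R0=Ro.from_euler("xyz",st["tcp_rot"]).as_matrix()
rv=lambda A,B:np.round(np.degrees(Ro.from_matrix(A.T@B).as_rotvec()))
for s in(1,-1):
    p,R=pickpose(44,s=s);print(s,"to pick",p,rv(R0,R))
    for s2 in(1,-1):
        q,Q=placepose(-42,43,.75,s=s2);print("  place",s2,q,rv(R,Q),rv(R0,Q))
E
```

```text
1 to pick [ 507.59845829 -388.91961549  121.7192254 ] [-22.  15. -66.]
  place 1 [523.66789943 178.622231   114.71046668] [ -28.   -6. -107.] [ 72.  -1. 165.]
  place -1 [523.66789943 178.622231   114.71046668] [-5. 26. 70.] [ 1. 47. -0.]
-1 to pick [ 507.59845829 -388.91961549  121.7192254 ] [ 17.  25. 110.]
  place 1 [523.66789943 178.622231   114.71046668] [  5. -26.  70.] [ 72.  -1. 165.]
  place -1 [523.66789943 178.622231   114.71046668] [  28.    6. -107.] [ 1. 47. -0.]
```

View pics/t2.png

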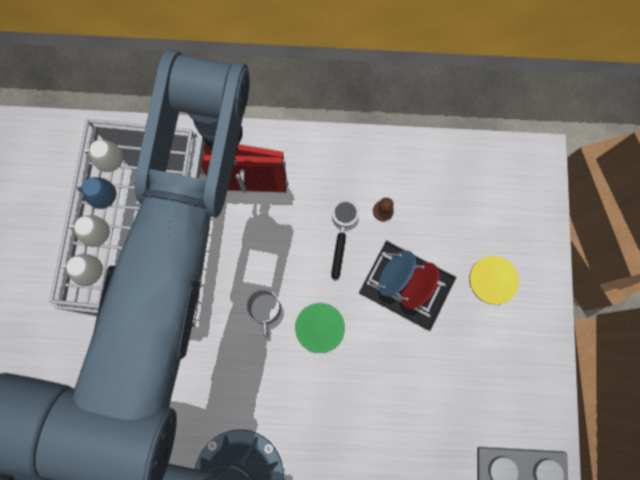

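```bash
python3 - <<'E'
from m import *
from bench import env
st=env.read_state()
p,R=pickpose(44);print(p,rel(st,p-R[:,2]*130,R), rel(st,p-R[:,2]*130+[0,0,80],R))
E
```

```text
[ 507.59845829 -388.91961549  121.7192254 ] [-471.7, -183.7, 143.2, -22.4, 15.4, -66.2] [-471.7, -183.2, 63.2, -22.4, 15.4, -66.2]
```

{"name": "step_arm", "arguments": {
  "rows": [-470,-183,63,-22.4,15.4,-66.2,-470,-183,63,-22.4,15.4,-66.2,-470,-183,63,-22.4,15.4,-66.2,-470,-183,63,-22.4,15.4,-66.2,-470,-183,63,-22.4,15.4,-66.2,-470,-183,63,-22.4,15.4,-66.2,-470,-183,63,-22.4,15.4,-66.2,-470,-183,63,-22.4,15.4,-66.2,-470,-183,63,-22.4,15.4,-66.2,-470,-183,63,-22.4,15.4,-66.2,-470,-183,63,-22.4,15.4,-66.2,-470,-183,63,-22.4,15.4,-66.2],
  "hand": 0
}}

```text
t: 8.45
eef_pos: [478.1, -442.8, 312.0]
tcp_rot: [2.692, -0.012, 2.684]
force: [0.5, 1.4, -0.8]
width: 0.496
gripper_force: 0.0
```

```bash
python3 - <<'E'
from m import *
from bench import env
a=env.get_image("top")["color"][:,:,::-1];b=env.get_image("scene")["color"][:,:,::-1]
cv2.imwrite("pics/t3.png",a);cv2.imwrite("pics/s3.png",b)
st=env.read_state();show(st)
p,R=pickpose(44);print(rel(st,p-R[:,2]*60,R))
# overlay rack guess & saucers
th=np.linspace(0,2*np.pi,60)
def ov(im,c,P,o,k,col): cv2.polylines(im,[((proj(c,P)-o+.5)*k).astype(int).reshape(-1,1,2)],False,col,1,cv2.LINE_AA)
A=cv2.resize(a[180:330,95:215],(400,500),interpolation=3);B=cv2.resize(b[285:405,370:466],(400,500),interpolation=3)
C=cv2.resize(a[235:340,350:470],(400,350),interpolation=3)
A2=A.copy();B2=B.copy()
for X,c,o,k in((A2,"top",(95,180),500/150),(B2,"scene",(370,285),500/120)):
    for y,col in((-5,(0,0,255)),(43,(0,255,0)),(91,(255,0,0))):
        ov(X,c,W(cup,np.c_[-42+65*np.cos(th),0*th+y,85.4+65*np.sin(th)]),o,k,col)
D=C.copy()
for xs in(44,-20):
    m=W(dr,[(xs,0,83)])[0];rad=vec(dr,(-np.sin(.45),0,np.cos(.45)));yy=vec(dr,(0,1,0))
    ov(D,"top",m+65*(np.outer(np.cos(th),yy)+np.outer(np.sin(th),rad)),(350,235),400/120,(0,255,0))
cv2.imwrite("pics/c5.png",np.hstack([A2,B2])); cv2.imwrite("pics/c6.png",np.hstack([D,C]))
E
```

```text
8.55 p [ 481.  -438.5  314.1] rot [ 2.691 -0.009  2.689] q [-1.1   0.44  1.18  0.36  1.8  -2.18] F [ 0.4  0.5 -1. ] w 0.502 gf 0.0
[-3.6, -33.1, 137.6, 0.0, -0.4, -0.4]
```

View pics/c5.png

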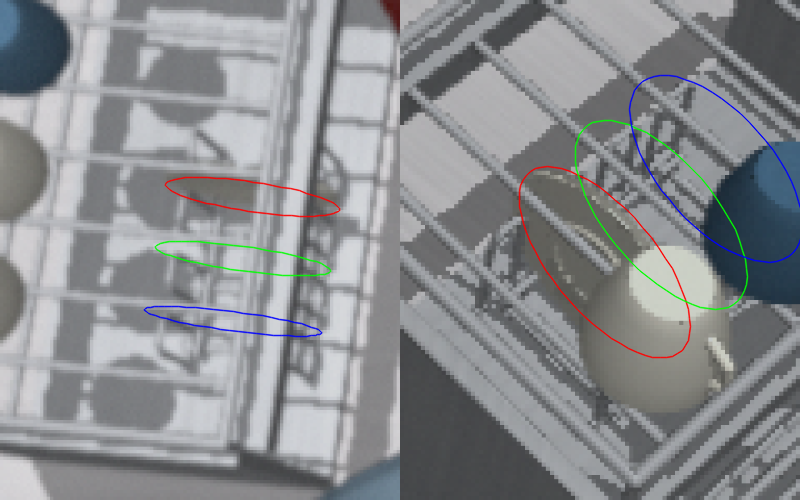

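View pics/c6.png

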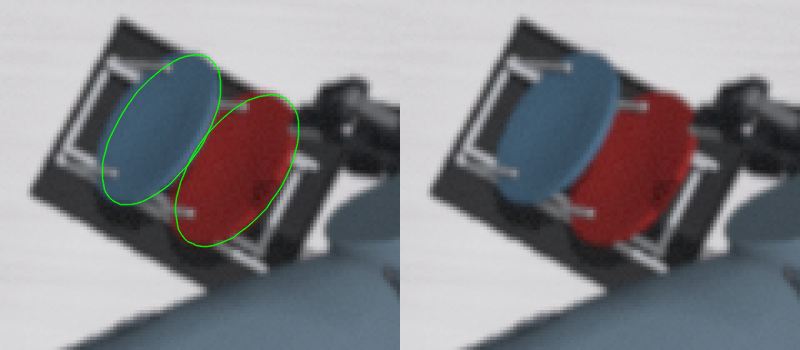

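{"name": "step_arm", "arguments": {
  "rows": [-3,-31,50,0,0,0,-3,-31,100,0,0,0,-3,-31,137,0,0,0,-3,-31,160,0,0,0,-3,-31,160,0,0,0,-3,-31,160,0,0,0]
}}

```text
t: 9.15
eef_pos: [502.7, -400.6, 159.5]
tcp_rot: [2.694, -0.006, 2.693]
force: [0.1, -1.0, 1.1]
width: 0.5
gripper_force: 0.0
```

```bash
python3 - <<'E'
from m import *
from bench import env
st=env.read_state();show(st)
p,R=pickpose(44);print(rel(st,p+[.5,1.5,0],R))
E
```

```text
9.15 p [ 502.7 -400.6  159.5] rot [ 2.694 -0.006  2.693] q [-1.04  0.52  1.38  0.36  1.51 -2.23] F [ 0.1 -1.   1.1] w 0.5 gf 0.0
[0.7, -3.5, 40.2, -0.1, -0.3, -0.1]
```

{"name": "step_arm", "arguments": {
  "rows": [0.5,-3,20,0,0,0,0.5,-3,32,0,0,0,0.5,-3,40,0,0,0,0.5,-3,40,0,0,0]
}}

```text
t: 9.55
eef_pos: [507.6, -387.6, 121.1]
tcp_rot: [2.693, -0.007, 2.692]
force: [-0.7, 0.6, 0.5]
width: 0.502
gripper_force: 0.0
```

{"name": "step_arm", "arguments": {
  "rows": [0,0,0,0,0,0,0,0,0,0,0,0,0,0,0,0,0,0,0,0,0,0,0,0,0,0,0,0,0,0,0,0,0,0,0,0],
  "hand": -1
}}

```text
t: 10.15
eef_pos: [508.2, -387.9, 122.4]
tcp_rot: [2.693, -0.005, 2.692]
force: [-0.1, 3.1, 5.5]
width: 0.06
gripper_force: 59.9
```

```bash
python3 - <<'E'
from m import *
from bench import env
st=env.read_state();show(st)
p,R=pickpose(44);print(p,rel(st,p,R),rel(st,st["eef_pos"]-R[:,2]*150))
E
```

```text
10.15 p [ 508.2 -387.9  122.4] rot [ 2.693 -0.005  2.692] q [-1.03  0.55  1.41  0.37  1.45 -2.24] F [-0.1  3.1  5.5] w 0.06 gf 59.9
[ 507.59845829 -388.91961549  121.7192254 ] [0.1, -1.3, 0.1, -0.1, -0.3, -0.1] [0.7, -0.2, -150.0, 0.0, 0.0, 0.0]
```

{"name": "step_arm", "arguments": {
  "rows": [0,0,-10,0,0,0,0,0,-30,0,0,0,0,0,-60,0,0,0,0,0,-95,0,0,0,0,0,-130,0,0,0,0,0,-165,0,0,0,0,0,-185,0,0,0,0,0,-185,0,0,0]
}}

```text
t: 10.95
eef_pos: [473.1, -463.8, 291.4]
tcp_rot: [2.699, -0.001, 2.689]
force: [0.2, -0.5, -2.7]
width: 0.063
gripper_force: 59.0
```

```bash
python3 - <<'E'
from m import *
from bench import env
st=env.read_state();show(st)
for x,dz in((-260,200),(-225,200)):
    p,R=placepose(x,43,.75,s=-1,dz=dz);print(p,rel(st,p,R))
E
```

```text
10.95 p [ 473.1 -463.8  291.4] rot [ 2.699e+00 -1.000e-03  2.689e+00] q [-1.12  0.48  1.17  0.35  1.77 -2.22] F [ 0.2 -0.5 -2.7] w 0.063 gf 59.0
[513.03452118 -39.11828261 314.71046668] [149.9, 370.8, 150.1, -5.8, 26.3, 69.6]
[514.74171494  -4.15994327 314.71046668] [163.7, 399.9, 163.9, -5.8, 26.3, 69.6]
```

{"name": "step_arm", "arguments": {
  "rows": [12,31,12,-0.5,2.2,5.8,25,62,25,-1,4.4,11.6,37,93,37,-1.5,6.6,17.4,50,124,50,-2,8.8,23.2,62,155,62,-2.4,11,29,75,185,75,-2.9,13.2,34.8,87,216,87,-3.4,15.4,40.6,100,247,100,-3.9,17.5,46.4,112,278,112,-4.4,19.7,52.2,125,309,125,-4.8,21.9,58,137,340,137,-5.3,24.1,63.8,150,371,150,-5.8,26.3,69.6]
}}

```text
t: 12.15
eef_pos: [512.1, -34.2, 312.9]
tcp_rot: [-3.131, -0.829, 1.514]
force: [0.7, -0.5, -3.4]
width: 0.058
gripper_force: 59.0
```

```bash
python3 - <<'E'
from m import *
from bench import env
st=env.read_state();show(st)
for x,dz in((-260,200),(-207,200),(-207,3),(-160,3)):
    p,R=placepose(x,43,.75,s=-1,dz=dz);print(p,rel(st,p,R))
E
```

```text
12.15 p [512.1 -34.2 312.9] rot [-3.131 -0.829  1.514] q [-0.7   0.19  1.64  0.65  1.83 -0.65] F [ 0.7 -0.5 -3.4] w 0.058 gf 59.0
[513.03452118 -39.11828261 314.71046668] [-1.9, 1.1, -4.8, -0.2, -0.5, -0.3]
[515.6197003   13.81863125 314.71046668] [33.9, 1.1, 34.3, -0.2, -0.5, -0.3]
[515.6197003   13.81863125 117.71046668] [-111.4, 2.5, 167.3, -0.2, -0.5, -0.3]
[517.91221762  60.76268694 117.71046668] [-79.7, 2.4, 202.0, -0.2, -0.5, -0.3]
```

{"name": "step_arm", "arguments": {
  "rows": [17,1,17,0,-0.5,0,34,1,34,0,-0.5,0,5,1,60,0,-0.5,0,-24,2,87,0,-0.5,0,-53,2,113,0,-0.5,0,-82,2,140,0,-0.5,0,-100,2,157,0,-0.5,0,-106,2,162,0,-0.5,0,-106,2,162,0,-0.5,0,-106,2,162,0,-0.5,0]
}}

```text
t: 13.15
eef_pos: [516.9, 11.4, 127.5]
tcp_rot: [-3.141, -0.819, 1.524]
force: [0.6, 0.3, -2.6]
width: 0.059
gripper_force: 59.0
```

```bash
python3 - <<'E'
from m import *
from bench import env
a=env.get_image("top")["color"][:,:,::-1];b=env.get_image("scene")["color"][:,:,::-1]
cv2.imwrite("pics/t4.png",a);cv2.imwrite("pics/s4.png",b)
st=env.read_state();show(st)
for x,dz in((-207,3),(-160,3),(-42,3)):
    p,R=placepose(x,43,.75,s=-1,dz=dz);print(p,rel(st,p,R))
R0=Ro.from_euler("xyz",st["tcp_rot"]).as_matrix();c=st["eef_pos"]+43*R0[:,2];print("centre",c,"normal",R0[:,1])
for n,im in(("top",a),("scene",b)):
    m=cv2.inRange(cv2.cvtColor(im,cv2.COLOR_BGR2HSV),(98,90,40),(115,255,255))
    k,l,s,ct=cv2.connectedComponentsWithStats(m);print(n,[(s[i].tolist()) for i in range(1,k) if s[i,4]>30],proj(n,c))
E
```

```text
13.25 p [517.4  11.  128.1] rot [ 3.14  -0.818  1.526] q [-0.63  0.4   1.79  0.66  1.5  -0.82] F [ 0.9  0.1 -1.7] w 0.056 gf 59.0
[515.6197003   13.81863125 117.71046668] [-5.7, -1.9, 9.1, -0.1, 0.2, 0.1]
[517.91221762  60.76268694 117.71046668] [26.4, -1.7, 43.4, -0.1, 0.2, 0.1]
[523.66789943 178.622231   117.71046668] [107.1, -1.4, 129.5, -0.1, 0.2, 0.1]
centre [518.83195431  42.3632818   98.68500875] normal [ 9.98937113e-01 -4.60840828e-02  9.49879528e-04]
top [[78, 178, 37, 29, 737], [208, 257, 38, 9, 200]] [[232.88247402 262.39027811]]
scene [[366, 269, 23, 23, 268], [394, 293, 9, 12, 51], [382, 300, 19, 13, 145], [443, 319, 37, 39, 1069]] [[382.36001912 290.36281838]]
```

```bash
python3 - <<'E'
from m import *
from scipy.optimize import minimize
a=cv2.imread("pics/t3.png").astype(int);b=cv2.imread("pics/s3.png").astype(int)
ma=(a[:,:,2]-a[:,:,0]>8)&(a.sum(2)<640);mb=(b[:,:,2]-b[:,:,0]>8)&(b[:,:,2]<200)
def comp(m,x0,y0,w,h):
    for r in m[y0:y0+h,x0:x0+w]:print("".join(".#"[int(v)] for v in r))
print("top 140,225");comp(ma,140,225,70,25)
print("scene 390,315");comp(mb,390,318,60,60)
E
```

```text
top 140,225
......................................................................
......................................................................
......................................................................
......................................................................
......................................................................
......................................................................
......................................................................
......................................................................
......................................................................
......................................................................
......................................................................
......................................................................
......................................................................
......................................................................
......................................................................
.......................
[... 3660 characters left out ...]
....#.#.##.#...#..#####......
.................................#......#.#############.....
................................#........#.#########...#.#..
.........................................#####.#.#..##.##...
.....................................#.#....#.##.#.#....#...
..................................#......#.####.##......##..
.......................................##.....#.#........##.
...................................##..#..###......#..#...##
....................................#.....##..###...........
.........................................##...#..##.........
.................................................##.#..#....
................................#.........#...##.......##...
```

```bash
python3 - <<'E'
from m import *
a=cv2.imread("pics/t3.png").astype(int);b=cv2.imread("pics/s3.png").astype(int)
d=cv2.GaussianBlur((a[:,:,2]-a[:,:,0]).astype(np.float32),(3,3),0.7)
e=cv2.GaussianBlur((b[:,:,2]-b[:,:,0]).astype(np.float32),(3,3),0.7)
def comp(m,x0,y0,w,h):
    for i,r in enumerate(m[y0:y0+h,x0:x0+w]):print(y0+i,"".join(".123456789"[int(np.clip(round(v),0,9))] for v in r))
print("top 138");comp(d,138,226,66,20)
print("scene 392");comp(e,392,318,50,45)
E
```

```text
top 138
226 ..................................................................
227 ..................................................................
228 ..................................................................
229 ..................................................................
230 ..................................................................
231 ..................................................................
232 .......24333322211................................................
233 .......3445555555443332221........................................
234 .......124556666666655666544443321................................
235 .........1345566566666677666665552..................332...........
236 ............2355556655676666666651..................4542..........
237 ..............2334555666666666654...................46653.........
238 ................11123455666666654...................467652........
239 .....................123334455554...................357763........
240 ..........................1223332...................356653........
241 .......................
[... 2112 characters left out ...]
.356556666555553...466766555556665655666
351 ...........156656666555554434577765555655665555666
352 ............35666665555555556677765665665555566666
353 ............14555555555555556678866666666655666666
354 .............2554455455555556678876666666656666666
355 ..............345555445555666777876656666656666666
356 ...............24555555556666778988656666655666656
357 ................3554455665566678888765656666666656
358 ................1455555555666667888876655666666666
359 .................255566666667778899998766666656666
360 ..................35556667666777889999876666666667
361 ...................3556666677888888999998777777889
362 ....................346667678887788899999999999999
```

```bash
cat >> m.py <<'E'
def slab(c,nrm,foot=1):
    """hull points of a saucer, c = world mid of plate, nrm = horizontal unit normal (towards top side)"""
    th=np.linspace(0,2*np.pi,180);n=np.array(nrm);u=np.cross([0,0,1],n);P=[]
    for off,r in((3.25,65),(-3.25,65),(-5.25,32)):
        P.append(c+n*off+r*(np.outer(np.cos(th),u)+np.outer(np.sin(th),[0,0,1.])))
    return np.vstack(P)
def hull(cam,P): return cv2.convexHull(proj(cam,P).astype(np.float32))
E
python3 - <<'E'
from m import *
from scipy.optimize import least_squares as LS
T=[(144.5,232.5),(144.6,233.5),(150,231.5),(154,231.9),(158,232.4),(162,232.8),(166,233.2),
(147,235.2),(150,236.4),(153,237.4),(157,238.4),(160,239.2),(164,240.1),(193.5,237),(194.4,238),(194.3,239),(193.5,240),(191,241.3)]
S=[(401,325.6),(404,324.6),(406,325),(408.5,326),(411,326.9),(412.8,328),(414.8,329),(416.6,330),(418.2,331),(419.4,332),(420.5,333),(421.6,334),(423.6,335),(424.7,336),(425.7,337),(427,338.2),(428,340),(429,341),(430,342),(431,343),
(396.2,333),(396,334),(396.1,335),(400.6,347),(401.3,348),(402.2,349),(403,350),(403.6,351),(404,352),(405,353),(406.3,355),(408.7,358),(411,360.5)]
def f(p,sg,cams):
    n=np.array([-np.sin(p[2]),np.cos(p[2]),0])*sg;P=slab(np.array([p[0],p[1],85.4+p[3]]),n)
    r=[]
    if "t" in cams: H=hull("top",P);r+=[cv2.pointPolygonTest(H,q,True) for q in T]
    if "s" in cams: H=hull("scene",P);r+=[cv2.pointPolygonTest(H,q,True) for q in S]
    return np.array(r+[p[3]/3,(p[2]-1.522)*30])
for sg in(1,-1):
  for cams in("t","s","ts"):
    r=LS(f,[573,208,1.522,0],args=(sg,cams),loss="soft_l1",diff_step=1e-4);d=r.x[:2]-cup[:2]
    print(sg,cams,np.round(r.x,2),"cost",round(r.cost,2),"local",np.round(W((0,0,-cup[2]),[(*d,0)])[0][:2],1),np.abs(r.fun).max().round(1))
E
```

```text
1 t [575.   205.71   1.45   0.  ] cost 14.3 local [-43.9  -6.9] 3.0
1 s [577.24 209.09   1.52   0.  ] cost 3.52 local [-40.4  -9. ] 0.8
1 ts [577.32 208.17   1.49   0.  ] cost 19.95 local [-41.3  -9.1] 3.0
-1 t [574.99 205.72   1.45   0.  ] cost 14.29 local [-43.9  -6.9] 3.0
-1 s [577.24 209.09   1.52   0.  ] cost 3.52 local [-40.4  -9. ] 0.8
-1 ts [577.32 208.17   1.49   0.  ] cost 19.95 local [-41.3  -9.1] 3.0
```

```bash
python3 - <<'E'
from m import *
c=np.array([518.83,42.36,98.69]);n=np.array([.99894,-.0461,0])
for cam,f,win in(("top","pics/t4.png",(195,245,70,35)),("scene","pics/s4.png",(355,255,60,70))):
    im=cv2.imread(f);m=cv2.inRange(cv2.cvtColor(im,cv2.COLOR_BGR2HSV),(98,80,30),(118,255,255))
    best=None
    H=hull(cam,slab(c,n));M=np.zeros(m.shape,np.uint8);cv2.fillPoly(M,[np.round(H).astype(int)],1)
    x,y,w,h=win
    for i in range(y,y+h,1 if cam=="top" else 2):print(i,"".join(("#" if m[i,j] else "-") if M[i,j] else ("X" if m[i,j] else ".") for j in range(x,x+w)))
E
```

```text
245 ......................................................................
246 ......................................................................
247 ......................................................................
248 ......................................................................
249 ......................................................................
250 ......................................................................
251 ......................................................................
252 ......................................................................
253 ......................................................................
254 ......................................................................
255 ......................................................................
256 ..............--------------------....................................
257 ............--#################-----------............................
258 ............-###########################---------.....................
259 ............-#################################
[... 3099 characters left out ...]
............---------#########------##............
305 .......................------##############-----............
307 ..........................-##################---............
309 ............................--################-.............
311 ................................--##########................
313 .....................................----...................
315 ............................................................
317 ............................................................
319 ............................................................
321 ............................................................
323 ............................................................
```

```bash
python3 - <<'E'
from m import *
from scipy.optimize import least_squares as LS
T=[(144.6,232.5),(144.6,233.5),(150,231.5),(154,231.9),(158,232.4),(162,232.8),(166,233.2),(194.4,237.5),(194.6,238.5)]
S=[(401,325.6),(404,324.6),(406,325),(408.5,326),(411,326.9),(412.8,328),(414.8,329),(416.6,330),(418.2,331),(419.4,332),(420.5,333),(421.6,334),(423.6,335),(424.7,336),(425.7,337),(427,338.2),(428,340),(429,341),(430,342),(431,343),
(396.2,333),(396,334),(396.1,335),(400.6,347),(401.3,348),(402.2,349),(403,350),(403.6,351),(404,352),(405,353),(406.3,355),(408.7,358),(411,360.5)]
def f(p,yaw,cams):
    n=np.array([-np.sin(yaw),np.cos(yaw),0]);P=slab(np.array([*p,85.4]),n)
    r=[]
    if "t" in cams: H=hull("top",P);r+=[cv2.pointPolygonTest(H,q,True) for q in T]
    if "s" in cams: H=hull("scene",P);r+=[cv2.pointPolygonTest(H,q,True) for q in S]
    return np.array(r)
for yaw in(1.48,1.50,1.522,1.54):
  for cams in("t","s","ts"):
    r=LS(f,[575,208],args=(yaw,cams),loss="soft_l1",diff_step=1e-4)
    print(yaw,cams,np.round(r.x,1),"cost",round(r.cost,2))
    if cams=="t" and yaw==1.522:print(np.round(r.fun,1))
E
```

```text
1.48 t [572.  206.9] cost 3.43
1.48 s [577.7 208.9] cost 4.82
1.48 ts [577.  207.8] cost 13.9
1.5 t [572.4 207. ] cost 2.57
1.5 s [577.4 209. ] cost 3.78
1.5 ts [576.7 208. ] cost 11.68
1.522 t [572.7 207.2] cost 1.88
[-0.7 -0.1 -0.3  0.2  0.6  0.8  0.8 -1.4 -0.6]
1.522 s [577.2 209.1] cost 3.55
1.522 ts [576.4 208.2] cost 10.47
1.54 t [572.8 208. ] cost 1.59
1.54 s [577.  209.3] cost 4.11
1.54 ts [576.2 208.5] cost 10.42
```

```bash
python3 - <<'E'
from m import *
from bench import env
st=env.read_state();show(st)
for x,dz in((-207,17),(-160,17),(-100,17),(-41,17),(-41,1)):
    p,R=placepose(x,40,.75,s=-1,dz=dz);print(p,rel(st,p,R))
E
```

```text
13.25 p [517.4  11.  128.1] rot [ 3.14  -0.818  1.526] q [-0.63  0.4   1.79  0.66  1.5  -0.82] F [ 0.9  0.1 -1.7] w 0.056 gf 59.0
[518.61612938  13.67230036 131.71046668] [4.5, 1.1, -0.5, -0.1, 0.2, 0.1]
[520.90864671  60.61635604 131.71046668] [36.6, 1.3, 33.8, -0.1, 0.2, 0.1]
[523.83526458 120.54493777 131.71046668] [77.7, 1.4, 77.6, -0.1, 0.2, 0.1]
[526.71310548 179.4747098  131.71046668] [118.0, 1.6, 120.6, -0.1, 0.2, 0.1]
[526.71310548 179.4747098  115.71046668] [106.3, 1.6, 131.6, -0.1, 0.2, 0.1]
```

{"name": "step_arm", "arguments": {
  "rows": [4,1,0,0,0,0,20,1,16,0,0,0,36,1.3,33,0,0,0,36,1.3,33,0,0,0,36,1.3,33,0,0,0]
}}

```text
t: 13.75
eef_pos: [520.3, 60.4, 131.3]
tcp_rot: [-3.141, -0.818, 1.526]
force: [0.2, -0.0, -2.3]
width: 0.057
gripper_force: 59.0
```

```bash
python3 - <<'E'
from m import *
from bench import env
st=env.read_state();show(st)
for x,dz in((-100,17),(-41,17),(-41,1)):
    p,R=placepose(x,40,.75,s=-1,dz=dz);print(p,rel(st,p,R))
a=env.get_image("top")["color"][:,:,::-1];b=env.get_image("scene")["color"][:,:,::-1]
cv2.imwrite("pics/t5.png",a);cv2.imwrite("pics/s5.png",b)
R0=Ro.from_euler("xyz",st["tcp_rot"]).as_matrix();c=st["eef_pos"]+43*R0[:,2];n=-vec(cup,(0,1,0))
out=[]
for cam,im,o,wh in(("top",a,(130,215),(100,75)),("scene",b,(355,270),(100,75))):
    k=4;q=cv2.resize(im[o[1]:o[1]+wh[1],o[0]:o[0]+wh[0]],None,fx=k,fy=k,interpolation=3)
    q2=q.copy()
    cv2.polylines(q2,[((hull(cam,slab(c,n)).reshape(-1,2)-o+.5)*k).astype(int).reshape(-1,1,2)],True,(0,255,0),1)
    cv2.polylines(q2,[((hull(cam,slab(np.array([576,208.5,85.4]),n)).reshape(-1,2)-o+.5)*k).astype(int).reshape(-1,1,2)],True,(0,0,255),1)
    out.append(np.vstack([q2,q]))
cv2.imwrite("pics/c7.png",np.hstack(out))
E
```

```text
13.75 p [520.3  60.4 131.3] rot [-3.141 -0.818  1.526] q [-0.55  0.37  1.83  0.7   1.45 -0.78] F [ 0.2 -0.  -2.3] w 0.057 gf 59.0
[523.83526458 120.54493777 131.71046668] [41.5, 0.9, 43.7, -0.2, 0.1, 0.2]
[526.71310548 179.4747098  131.71046668] [81.8, 1.1, 86.8, -0.2, 0.1, 0.2]
[526.71310548 179.4747098  115.71046668] [70.1, 1.1, 97.7, -0.2, 0.1, 0.2]
```

View pics/c7.png

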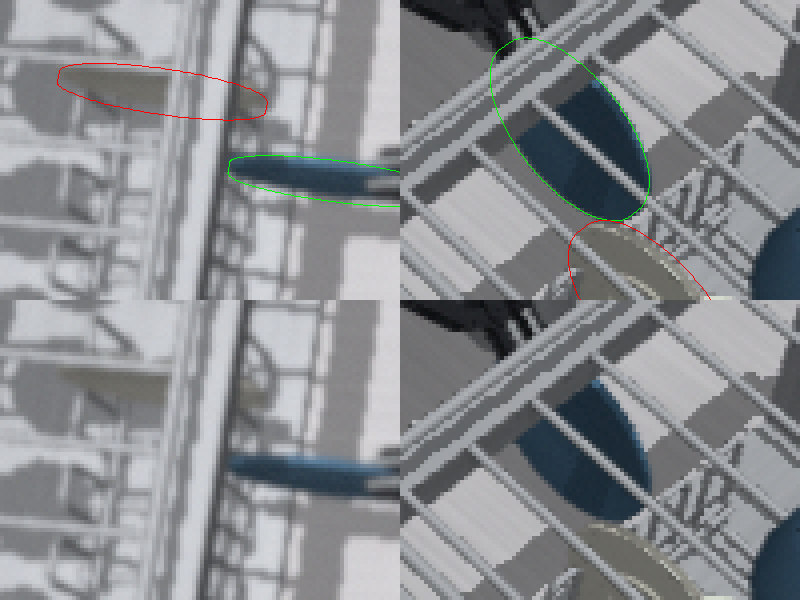

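{"name": "step_arm", "arguments": {
  "rows": [12,0.5,12,0,0,0,24,0.8,25,0,0,0,36,0.9,38,0,0,0,41,0.9,43,0,0,0,41,0.9,43,0,0,0]
}}

```text
t: 14.35
eef_pos: [524.0, 120.2, 131.5]
tcp_rot: [-3.141, -0.82, 1.525]
force: [1.7, 1.0, -2.3]
width: 0.055
gripper_force: 59.1
```

{"name": "step_arm", "arguments": {
  "rows": [10,0,11,0,0,0,20,0.1,22,0,0,0,30,0.2,32,0,0,0,40,0.2,43,0,0,0,40,0.2,43,0,0,0,40,0.2,43,0,0,0]
}}

```text
t: 14.95
eef_pos: [526.0, 179.0, 130.9]
tcp_rot: [-3.139, -0.819, 1.524]
force: [0.1, -0.5, -2.7]
width: 0.057
gripper_force: 59.1
```

```bash
python3 - <<'E'
from m import *
from bench import env
st=env.read_state();show(st)
for x,dz in((-41,17),(-41,3),(-41,0)):
    p,R=placepose(x,40,.75,s=-1,dz=dz);print(p,rel(st,p,R))
E
```

```text
14.95 p [526.  179.  130.9] rot [-3.139 -0.819  1.524] q [-0.33  0.34  1.88  0.81  1.32 -0.66] F [ 0.1 -0.5 -2.7] w 0.057 gf 59.1
[526.71310548 179.4747098  131.71046668] [0.9, 0.7, -0.2, -0.3, 0.1, 0.1]
[526.71310548 179.4747098  117.71046668] [-9.3, 0.7, 9.4, -0.3, 0.1, 0.1]
[526.71310548 179.4747098  114.71046668] [-11.5, 0.7, 11.4, -0.3, 0.1, 0.1]
```

{"name": "step_arm", "arguments": {
  "rows": [-3,0.5,2,0,0,0,-5,0.5,5,0,0,0,-8,0.5,7,0,0,0,-9,0.5,9,0,0,0,-9,0.5,9,0,0,0]
}}

```text
t: 15.45
eef_pos: [526.8, 178.5, 117.8]
tcp_rot: [-3.138, -0.82, 1.522]
force: [0.1, 0.2, -2.2]
width: 0.061
gripper_force: 59.0
```

{"name": "step_arm", "arguments": {
  "rows": [-1,0,1,0,0,0,-2,0,2,0,0,0,-2,0,2,0,0,0]
}}

```text
t: 15.75
eef_pos: [527.5, 178.4, 116.0]
tcp_rot: [-3.141, -0.82, 1.524]
force: [-0.4, -2.1, 1.5]
width: 0.06
gripper_force: 59.7
```

{"name": "step_arm", "arguments": {
  "rows": [-1,0,0,0,0,0,-2,0,0,0,0,0,-2.5,0,0.5,0,0,0,-2.5,0,0.5,0,0,0]
}}

```text
t: 16.15
eef_pos: [527.8, 177.6, 115.1]
tcp_rot: [-3.142, -0.822, 1.525]
force: [-2.6, -2.4, 9.6]
width: 0.06
gripper_force: 60.6
```

{"name": "step_arm", "arguments": {
  "rows": [0,0,0,0,0,0,0,0,0,0,0,0,0,0,0,0,0,0],
  "hand": -0.6
}}

```text
t: 16.45
eef_pos: [526.8, 177.4, 113.1]
tcp_rot: [-3.139, -0.819, 1.523]
force: [-0.3, 0.3, 0.5]
width: 0.199
gripper_force: 0.0
```

```bash
cat >> m.py <<'E'
def blue(cam,im,win,red=False):
    h=cv2.cvtColor(im,cv2.COLOR_BGR2HSV);m=cv2.inRange(h,(98,80,25),(118,255,255)) if not red else cv2.inRange(h,(0,120,40),(8,255,255))|cv2.inRange(h,(172,120,40),(180,255,255))
    x,y,w,hh=win;return m[y:y+hh,x:x+w]
E
python3 - <<'E'
from m import *
from bench import env
st=env.read_state();show(st)
E
```

```text
16.45 p [526.8 177.4 113.1] rot [-3.139 -0.819  1.523] q [-0.34  0.37  1.88  0.81  1.3  -0.69] F [-0.3  0.3  0.5] w 0.199 gf 0.0
```

Retreat along the tool axis, slowly at first.

{"name": "step_arm", "arguments": {
  "rows": [0,0,-10,0,0,0,0,0,-25,0,0,0,0,0,-50,0,0,0,0,0,-90,0,0,0,0,0,-130,0,0,0,0,0,-170,0,0,0,0,0,-210,0,0,0,0,0,-250,0,0,0,0,0,-250,0,0,0]
}}

```text
t: 17.35
eef_pos: [520.7, -10.1, 288.3]
tcp_rot: [3.133, -0.814, 1.526]
force: [0.4, -0.7, -0.3]
width: 0.194
gripper_force: 0.0
```

```bash
python3 - <<'E'
from m import *
from bench import env
st=env.read_state();show(st)
a=env.get_image("top")["color"][:,:,::-1];b=env.get_image("scene")["color"][:,:,::-1]
cv2.imwrite("pics/t6.png",a);cv2.imwrite("pics/s6.png",b)
p,R=placepose(-41,40,.75,s=-1);c=np.array([526.8,177.5,114])+43*R[:,2];n=-vec(cup,(0,1,0));print(c)
for cam,im,win in(("top",a,(125,242,70,22)),("scene",b,(395,300,60,60))):
    m=blue(cam,im,win);x,y,w,h=win
    M=np.zeros(im.shape[:2],np.uint8);cv2.fillPoly(M,[np.round(hull(cam,slab(c,n))).astype(int)],1)
    for i in range(0,h,1 if cam=="top" else 2):print(y+i,"".join(("#" if m[i,j] else "-") if M[y+i,x+j] else ("X" if m[i,j] else ".") for j in range(w)))
# white moved?
d0=cv2.imread("pics/t3.png")
print("white diff",np.abs(d0[228:242,143:172].astype(int)-a[228:242,143:172]).mean())
p,R=pickpose(-20);print(p,rel(st,p-R[:,2]*130+[0,0,60],R),rel(st,p-R[:,2]*130,R))
E
```

```text
17.35 p [520.7 -10.1 288.3] rot [ 3.133 -0.814  1.526] q [-0.66  0.19  1.68  0.66  1.76 -0.65] F [ 0.4 -0.7 -0.3] w 0.194 gf 0.0
[528.33465116 208.92517126  84.68953332]
242 ......................................................................
243 ......................................................................
244 ......................................................................
245 ......................................................................
246 ......................................................................
247 ......................................................................
248 ......................................................................
249 ........................----..........................................
250 ..................-----------------------.............................
251 .................-------------------------------......................
252 .................------------------------------------.................
253 .................-----#-----------------------------------............
254 .................-----####
[... 2129 characters left out ...]
#####---#########XXX
344 .......................---------------------###-#########XXX
346 .........................-----------------------##########XX
348 ...........................-----------------------########XX
350 .............................----------------------#######XX
352 ...............................---------------------######XX
354 ..................................-------------------#####XX
356 .....................................-----------------###...
358 .......................................---------------#.....
white diff 2.8513957307060753
[ 479.77240209 -446.55389866  121.7192254 ] [-328.6, -40.9, -363.7, 5.5, -25.5, -69.8] [-372.3, -41.2, -322.5, 5.5, -25.5, -69.8]
```

{"name": "step_arm", "arguments": {
  "rows": [-329,-41,-364,5.5,-25.5,-69.8,-329,-41,-364,5.5,-25.5,-69.8,-329,-41,-364,5.5,-25.5,-69.8,-329,-41,-364,5.5,-25.5,-69.8,-329,-41,-364,5.5,-25.5,-69.8,-329,-41,-364,5.5,-25.5,-69.8,-329,-41,-364,5.5,-25.5,-69.8,-329,-41,-364,5.5,-25.5,-69.8,-329,-41,-364,5.5,-25.5,-69.8,-329,-41,-364,5.5,-25.5,-69.8,-329,-41,-364,5.5,-25.5,-69.8,-329,-41,-364,5.5,-25.5,-69.8],
  "hand": 0
}}

```text
t: 18.65
eef_pos: [455.0, -492.8, 289.7]
tcp_rot: [2.687, -0.012, 2.696]
force: [-0.7, 0.5, -0.3]
width: 0.502
gripper_force: 0.0
```

```bash
python3 - <<'E'
from m import *
from bench import env
st=env.read_state();show(st)
p,R=pickpose(-20)
for d in(30,0):print(rel(st,p+[.5,1.5,0]-R[:,2]*d,R))
E
```

```text
18.65 p [ 455.  -492.8  289.7] rot [ 2.687 -0.012  2.696] q [-1.16  0.52  1.11  0.34  1.81 -2.25] F [-0.7  0.5 -0.3] w 0.502 gf 0.0
[-3.9, -25.2, 144.6, 0.3, -0.7, -0.1]
[-4.2, -25.4, 174.6, 0.3, -0.7, -0.1]
```

{"name": "step_arm", "arguments": {
  "rows": [-4,-25,40,0.3,-0.7,0,-4,-25,80,0.3,-0.7,0,-4,-25,120,0.3,-0.7,0,-4,-25,144,0.3,-0.7,0,-4,-25,144,0.3,-0.7,0,-4,-25,144,0.3,-0.7,0]
}}

```text
t: 19.25
eef_pos: [475.9, -456.7, 152.3]
tcp_rot: [2.695, 0.002, 2.693]
force: [-0.7, 0.6, 0.3]
width: 0.5
gripper_force: 0.0
```

```bash
python3 - <<'E'
from m import *
from bench import env
st=env.read_state();show(st)
p,R=pickpose(-20);print(rel(st,p+[.5,1.5,0],R))
E
```

```text
19.25 p [ 475.9 -456.7  152.3] rot [2.695e+00 2.000e-03 2.693e+00] q [-1.12  0.58  1.3   0.35  1.55 -2.3 ] F [-0.7  0.6  0.3] w 0.5 gf 0.0
[1.2, -2.0, 32.9, -0.2, 0.1, 0.1]
```

{"name": "step_arm", "arguments": {
  "rows": [1,-2,15,0,0,0,1,-2,27,0,0,0,1,-2,33,0,0,0,1,-2,33,0,0,0]
}}

```text
t: 19.65
eef_pos: [479.6, -445.5, 119.7]
tcp_rot: [2.694, 0.0, 2.691]
force: [0.3, -0.5, 0.4]
width: 0.493
gripper_force: 0.0
```

{"name": "step_arm", "arguments": {
  "rows": [0,0,0,0,0,0,0,0,0,0,0,0,0,0,0,0,0,0,0,0,0,0,0,0,0,0,0,0,0,0,0,0,0,0,0,0],
  "hand": -1
}}

```text
t: 20.25
eef_pos: [480.4, -446.1, 122.0]
tcp_rot: [2.694, 0.003, 2.691]
force: [0.3, 3.5, 5.4]
width: 0.058
gripper_force: 58.6
```

```bash
python3 - <<'E'
from m import *
from bench import env
st=env.read_state();show(st)
p,R=pickpose(-20);print(rel(st,p,R))
E
```

```text
20.25 p [ 480.4 -446.1  122. ] rot [2.694 0.003 2.691] q [-1.1   0.6   1.34  0.35  1.49 -2.31] F [0.3 3.5 5.4] w 0.058 gf 58.6
[0.4, -0.7, -0.0, -0.1, 0.2, 0.1]
```

{"name": "step_arm", "arguments": {
  "rows": [0,0,-10,0,0,0,0,0,-30,0,0,0,0,0,-60,0,0,0,0,0,-95,0,0,0,0,0,-130,0,0,0,0,0,-165,0,0,0,0,0,-185,0,0,0,0,0,-185,0,0,0]
}}

```text
t: 21.05
eef_pos: [444.1, -521.2, 290.9]
tcp_rot: [2.701, 0.007, 2.689]
force: [-0.1, 0.1, -1.7]
width: 0.059
gripper_force: 58.6
```

```bash
python3 - <<'E'
from m import *
from bench import env
st=env.read_state();show(st)
for x in(-260,-215):
    p,R=placepose(x,88,.75,s=-1,dz=200);print(p,rel(st,p,R))
E
```

```text
21.05 p [ 444.1 -521.2  290.9] rot [2.701 0.007 2.689] q [-1.19  0.55  1.07  0.34  1.82 -2.28] F [-0.1  0.1 -1.7] w 0.059 gf 58.6
[468.08808489 -36.92331921 314.71046668] [190.2, 413.9, 167.6, -5.6, 26.7, 69.8]
[470.28304828   8.02311709 314.71046668] [207.9, 451.4, 185.2, -5.6, 26.7, 69.8]
```

{"name": "step_arm", "arguments": {
  "rows": [16,34,14,-0.5,2.2,5.8,32,69,28,-0.9,4.4,11.6,48,103,42,-1.4,6.7,17.4,63,138,56,-1.9,8.9,23.2,79,172,70,-2.3,11.1,29,95,207,84,-2.8,13.3,34.9,111,241,98,-3.3,15.6,40.7,127,276,112,-3.7,17.8,46.5,143,310,126,-4.2,20,52.3,158,345,140,-4.7,22.2,58.1,174,379,154,-5.1,24.5,64,190,414,168,-5.6,26.7,69.8]
}}

```text
t: 22.25
eef_pos: [467.3, -31.9, 313.0]
tcp_rot: [-3.131, -0.829, 1.514]
force: [-0.1, 0.1, -2.0]
width: 0.063
gripper_force: 58.9
```

```bash
python3 - <<'E'
from m import *
from bench import env
st=env.read_state();show(st)
a=env.get_image("top")["color"][:,:,::-1];cv2.imwrite("pics/t7.png",a)
for x,dz in((-207,200),(-207,60),(-207,17),(-160,17)):
    p,R=placepose(x,88,.75,s=-1,dz=dz);print(p,rel(st,p,R))
# pitcher in free image t3: bright rim check & handheld clearance
c=(416.2,-40.9);d=np.array(c)-cup[:2];print("pitcher local",W((0,0,-cup[2]),[(*d,0)])[0])
E
```

```text
22.25 p [467.3 -31.9 313. ] rot [-3.131 -0.829  1.514] q [-0.75  0.1   1.74  0.62  1.86 -0.7 ] F [-0.1  0.1 -2. ] w 0.063 gf 58.9
[470.673264    16.01359465 314.71046668] [33.7, 1.0, 34.3, -0.3, -0.5, -0.3]
[470.673264    16.01359465 174.71046668] [-69.5, 2.0, 128.8, -0.3, -0.5, -0.3]
[470.673264    16.01359465 131.71046668] [-101.2, 2.3, 157.9, -0.3, -0.5, -0.3]
[472.96578133  62.95765034 131.71046668] [-69.4, 2.3, 192.6, -0.3, -0.5, -0.3]
pitcher local [-297.96551196  139.63235184    0.        ]
```

{"name": "step_arm", "arguments": {
  "rows": [17,1,17,0,-0.5,0,33,1,34,0,-0.5,0,8,1,57,0,-0.5,0,-18,2,81,0,-0.5,0,-44,2,105,0,-0.5,0,-69,2,129,0,-0.5,0,-75,2,153,0,-0.5,0,-82,2,177,0,-0.5,0,-70,2,192,0,-0.5,0,-70,2,192,0,-0.5,0,-70,2,192,0,-0.5,0]
}}

```text
t: 23.4
eef_pos: [473.1, 60.2, 132.4]
tcp_rot: [-3.137, -0.818, 1.523]
force: [0.1, -0.4, -1.8]
width: 0.06
gripper_force: 59.0
```

```bash
python3 - <<'E'
from m import *
from bench import env
st=env.read_state();show(st)
a=env.get_image("top")["color"][:,:,::-1];b=env.get_image("scene")["color"][:,:,::-1]
for x,dz in((-160,17),(-100,17),(-42,17)):
    p,R=placepose(x,88,.75,s=-1,dz=dz);print(p,rel(st,p,R))
R0=Ro.from_euler("xyz",st["tcp_rot"]).as_matrix();c=st["eef_pos"]+43*R0[:,2];n=-vec(cup,(0,1,0))
for cam,im,win in(("top",a,(175,260,60,30)),("scene",b,(385,250,60,60))):
    m=blue(cam,im,win,True);x,y,w,h=win
    M=np.zeros(im.shape[:2],np.uint8);cv2.fillPoly(M,[np.round(hull(cam,slab(c,n))).astype(int)],1)
    for i in range(0,h,1 if cam=="top" else 2):print(y+i,"".join(("#" if m[i,j] else "-") if M[y+i,x+j] else ("X" if m[i,j] else ".") for j in range(w)))
E
```

```text
23.4 p [473.1  60.2 132.4] rot [-3.137 -0.818  1.523] q [-0.6   0.29  1.94  0.67  1.46 -0.82] F [ 0.1 -0.4 -1.8] w 0.06 gf 59.0
[472.96578133  62.95765034 131.71046668] [1.4, -0.2, 2.4, -0.3, 0.2, 0.0]
[475.89239919 122.88623206 131.71046668] [42.4, -0.0, 46.2, -0.3, 0.2, 0.0]
[478.72146313 180.8171944  131.71046668] [82.1, 0.2, 88.6, -0.3, 0.2, 0.0]
260 ............................................................
261 ............................................................
262 ............................................................
263 ............................................................
264 ............................................................
265 ............................................................
266 ............................................................
267 ............................................................
268 ............................................................
269 ............................................................
270 ............................................................
271 ............................
[... 2452 characters left out ...]
-----------------############-....................
290 .......-----------######-----############...................
292 ........--------##########-----###########..................
294 ..........---###############------########-.................
296 ...........-###################-----#######-................
298 ............-####################------#####-...............
300 ..............-####################------###-...............
302 ...............--#####################-----##...............
304 .................-######################-----...............
306 ...................--######################--...............
308 ......................-#####################-...............
```

Held well and consistent with the arm. Insert.

{"name": "step_arm", "arguments": {
  "rows": [12,0,12,0,0.1,0,24,0,25,0,0.1,0,36,0,38,0,0.1,0,42,0,46,0,0.1,0,42,0,46,0,0.1,0]
}}

```text
t: 24.0
eef_pos: [476.3, 123.2, 132.5]
tcp_rot: [-3.139, -0.82, 1.525]
force: [0.4, -1.0, -1.7]
width: 0.055
gripper_force: 59.0
```

{"name": "step_arm", "arguments": {
  "rows": [10,0,11,0,0,0,20,0.1,22,0,0,0,30,0.2,32,0,0,0,40,0.2,42,0,0,0,40,0.2,42,0,0,0,40,0.2,42,0,0,0]
}}

```text
t: 24.6
eef_pos: [479.4, 180.4, 133.1]
tcp_rot: [-3.139, -0.82, 1.525]
force: [-0.7, 0.1, -1.7]
width: 0.065
gripper_force: 58.9
```

```bash
python3 - <<'E'
from m import *
from bench import env
st=env.read_state();show(st)
for x,dz in((-42,17),(-42,3),(-42,0)):
    p,R=placepose(x,88,.75,s=-1,dz=dz);print(p,rel(st,p,R))
E
```

```text
24.6 p [479.4 180.4 133.1] rot [-3.139 -0.82   1.525] q [-0.36  0.25  1.99  0.8   1.32 -0.7 ] F [-0.7  0.1 -1.7] w 0.065 gf 58.9
[478.72146313 180.8171944  131.71046668] [-0.7, -0.7, 1.2, -0.2, 0.0, 0.1]
[478.72146313 180.8171944  117.71046668] [-11.0, -0.7, 10.7, -0.2, 0.0, 0.1]
[478.72146313 180.8171944  114.71046668] [-13.2, -0.7, 12.8, -0.2, 0.0, 0.1]
```

{"name": "step_arm", "arguments": {
  "rows": [-3,-0.5,2,0,0,0,-6,-0.5,5,0,0,0,-9,-0.5,7,0,0,0,-11,-0.5,10,0,0,0,-11,-0.5,10,0,0,0]
}}

```text
t: 25.1
eef_pos: [478.8, 179.7, 117.6]
tcp_rot: [-3.137, -0.821, 1.521]
force: [-0.2, 0.1, -2.3]
width: 0.059
gripper_force: 58.9
```

{"name": "step_arm", "arguments": {
  "rows": [-1,0,0.5,0,0,0,-2,0,1.5,0,0,0,-2.5,0,2,0,0,0,-2.5,0,2,0,0,0]
}}

```text
t: 25.5
eef_pos: [479.4, 179.7, 115.7]
tcp_rot: [-3.14, -0.821, 1.524]
force: [-0.7, 1.6, 3.6]
width: 0.055
gripper_force: 59.5
```

{"name": "step_arm", "arguments": {
  "rows": [-0.7,0,0.8,0,0,0,-1,0,1,0,0,0,-1,0,1,0,0,0]
}}

```text
t: 25.8
eef_pos: [479.9, 179.7, 115.3]
tcp_rot: [-3.141, -0.823, 1.525]
force: [-1.2, -1.7, 11.3]
width: 0.062
gripper_force: 60.5
```

Seated; release and retreat.

{"name": "step_arm", "arguments": {
  "rows": [0,0,0,0,0,0,0,0,0,0,0,0,0,0,0,0,0,0],
  "hand": -0.6
}}

```text
t: 26.1
eef_pos: [478.9, 179.5, 113.4]
tcp_rot: [-3.139, -0.82, 1.523]
force: [0.6, -0.4, -0.1]
width: 0.201
gripper_force: 0.0
```

{"name": "step_arm", "arguments": {
  "rows": [0,0,-10,0,0,0,0,0,-25,0,0,0,0,0,-50,0,0,0,0,0,-90,0,0,0,0,0,-130,0,0,0,0,0,-170,0,0,0,0,0,-210,0,0,0,0,0,-250,0,0,0,0,0,-270,0,0,0,0,0,-270,0,0,0]
}}

```text
t: 27.1
eef_pos: [471.3, -21.0, 300.2]
tcp_rot: [3.138, -0.816, 1.524]
force: [0.0, -0.7, -0.2]
width: 0.199
gripper_force: 0.0
```

```bash
python3 - <<'E'
from m import *
from bench import env
st=env.read_state();show(st)
a=env.get_image("top")["color"][:,:,::-1];b=env.get_image("scene")["color"][:,:,::-1]
cv2.imwrite("pics/t8.png",a);cv2.imwrite("pics/s8.png",b)
n=-vec(cup,(0,1,0))
for cc,rd in((np.array([528.3,208.9,85]),False),(np.array([480.4,211.2,85]),True)):
  cam,im,win=("scene",b,(395,270,80,90));m=blue(cam,im,win,rd);x,y,w,h=win
  M=np.zeros(im.shape[:2],np.uint8);cv2.fillPoly(M,[np.round(hull(cam,slab(cc,n))).astype(int)],1)
  for i in range(0,h,3):print(y+i,"".join(("#" if m[i,j] else "-") if M[y+i,x+j] else ("X" if m[i,j] else ".") for j in range(w)))
s3=cv2.imread("pics/s3.png");t2=cv2.imread("pics/top0.png")
s0=cv2.imread("pics/scene0.png").astype(int)
df=lambda p,q,r:np.abs(p[r[1]:r[3],r[0]:r[2]].astype(int)-q[r[1]:r[3],r[0]:r[2]]).mean().round(1)
print("white scene",df(s3,b,(396,324,415,362)),"pitcher",df(s0,b,(368,236,405,285)),"pf",df(s0,b,(250,248,322,293)),"tamper",df(s0,b,(225,240,250,275)))
r=blue("top",a,(200,130,100,70),True);ys,xs=np.where(r);print("door px",200+xs.min(),200+xs.max(),130+ys.min(),130+ys.max())
r=blue("top",cv2.imread("pics/t3.png"),(200,130,100,70),True);ys,xs=np.where(r);print("door px t3",200+xs.min(),200+xs.max(),130+ys.min(),130+ys.max())
H=W(cup,[(-120-200*np.sin(1.5),-200+200*np.cos(1.5),263),(-120,-200+400*np.cos(1.5),263)]);print(proj("top",H))
E
```

```text
27.1 p [471.3 -21.  300.2] rot [ 3.138 -0.816  1.524] q [-0.73  0.1   1.77  0.62  1.81 -0.7 ] F [ 0.  -0.7 -0.2] w 0.199 gf 0.0
270 ................................................................................
273 ................................................................................
276 ................................................................................
279 ................................................................................
282 ................................................................................
285 ................................................................................
288 ................................................................................
291 ................................................................................
294 ................................................................................
297 ................................................................................
300 ................................................................................
303 .................................
[... 3586 characters left out ...]
-----------------------........
342 .............................................--------------------------.........
345 .................................................---------------------..........
348 .......................................................-----------..............
351 ................................................................................
354 ................................................................................
357 ................................................................................
white scene 5.5 pitcher 10.3 pf 26.4 tamper 10.3
door px 202 285 139 191
door px t3 202 285 139 191
[[283.57761738 158.63075495]
 [196.80062528 155.98905349]]
```

{"name": "step_arm", "arguments": {
  "rows": [40,0,-30,0,0,0,80,0,-60,0,0,0,80,0,-60,0,0,0,80,0,-60,0,0,0,80,0,-60,0,0,0]
}}

```text
t: 27.7
eef_pos: [470.3, -6.2, 395.5]
tcp_rot: [-3.135, -0.822, 1.521]
force: [-0.4, 0.0, 0.0]
width: 0.199
gripper_force: 0.0
```

```bash
python3 - <<'E'
from m import *
from bench import env
show(env.read_state())
a=env.get_image("top")["color"][:,:,::-1].astype(int)
t=cv2.imread("pics/top0.png").astype(int)
for n,r in(("pf",(328,198,360,282)),("tamper",(370,194,396,222)),("pitcher",(246,288,286,342)),("green",(292,300,348,356)),("yellow",(468,254,522,306))):
    d=np.abs(a-t)[r[1]:r[3],r[0]:r[2]].mean(2);print(n,d.mean().round(1),(d>30).sum())
b=env.get_image("scene")["color"][:,:,::-1].copy()
s6=cv2.imread("pics/s8.png");print(np.abs(s6.astype(int)-b)[300:360,395:460].mean())
E
```

```text
27.7 p [470.3  -6.2 395.5] rot [-3.135 -0.822  1.521] q [-0.71  0.01  1.67  0.67  1.96 -0.56] F [-0.4  0.   0. ] w 0.199 gf 0.0
pf 61.4 1855
tamper 18.3 32
pitcher 58.9 1446
green 45.7 1679
yellow 21.8 0
1.2735897435897436
```

```bash
python3 - <<'E'
from m import *
from bench import env
s0=cv2.imread("pics/scene0.png");t0=cv2.imread("pics/top0.png")
ims={"now":env.get_image("scene")["color"][:,:,::-1].copy(),"s8":cv2.imread("pics/s8.png")}
tops={"t3":cv2.imread("pics/t3.png"),"t7":cv2.imread("pics/t7.png"),"t8":cv2.imread("pics/t8.png")}
def tm(ref,im,r):
    T=ref[r[1]:r[3],r[0]:r[2]];S=im[r[1]-12:r[3]+12,r[0]-12:r[2]+12];m=cv2.matchTemplate(S,T,cv2.TM_CCOEFF_NORMED);_,v,_,l=cv2.minMaxLoc(m);return round(v,3),(l[0]-12,l[1]-12)
for k,im in ims.items():
    for n,r in(("pf",(250,262,282,293)),("pfhandle",(280,246,322,275)),("tamper",(225,240,250,275)),("pitcher",(368,236,405,285))):print(k,n,tm(s0,im,r))
for k,im in tops.items():
    for n,r in(("pf",(328,198,360,232)),("pfh",(330,230,348,282)),("pitcher",(246,288,286,342))):print(k,n,tm(t0,im,r))
E
```

```text
now pf (0.885, (0, 0))
now pfhandle (0.981, (0, 0))
now tamper (1.0, (0, 0))
now pitcher (0.946, (0, 0))
s8 pf (0.886, (0, 0))
s8 pfhandle (0.981, (0, 0))
s8 tamper (1.0, (0, 0))
s8 pitcher (0.954, (0, 0))
t3 pf (0.999, (0, 0))
t3 pfh (1.0, (0, 0))
t3 pitcher (0.46, (0, 0))
t7 pf (0.931, (0, 0))
t7 pfh (0.453, (0, 0))
t7 pitcher (0.436, (0, 0))
t8 pf (0.81, (0, 0))
t8 pfh (0.339, (0, -2))
t8 pitcher (0.402, (0, -1))
```

Nothing on the bench has moved. The low scores come from the arm's shadow or the arm blocking the view. Handing in.

```bash
python3 -c "
from bench import env
print(env.hand_in())"
```

```text
the job is handed in; nothing more can be done
None
```

The bifold door is folded fully open, and the blue saucer stands in the middle slot with the red one in the y = +48 slot; image checks showed the pitcher, portafilter and tamper in place and little change at the white saucer, and I handed in at about 28 s with no verdict returned.

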